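Ready the contact grill and hold its lid for loading

TASK

Get the contact grill ready for loading: turn its dial to 4, then raise the lid (it has an orange bar handle) gently past its balance point (the red mark on the arc scale, beyond which the spring would carry it open), and bring it back to the green band just below, where the spring pulls it shut again. Finish while still holding the lid there, without ever letting it snap open or shut, and leave the other kitchen things where they stand.

Things in the scene. Friction and masses are not known exactly. Their poses are not given: they have to be found in the camera images.
- grill: Contact grill, fixed; dark base 200 (x) x 260 (y) x 60 mm high, black ledge 50 mm high on its -y side with the dial. Origin: centre of the underside; +x to the hinge (back), -x to the handle (front). Upright arc scale on the +y side, radius 85 mm about the hinge line: red mark at the balance point (lid 1.00 rad, 57 deg), green band just below (0.80 to 0.96 rad), read by the lid's orange side strip
- lid (a joint): Lid angle, rad: 0 shut (level), grows as the front rises, stop at 1.50. Over-centre spring, balance at 1.00: below, it pulls shut (about 10 N at the bar when shut, 2.4 to 0.5 N in the green band); above, it carries the lid open (up to 5 N at the bar). It stays nowhere between by itself. Steel lid 195 x 250 x 30 mm, 0.6 kg, top 94 mm above the worktop when shut.
- lid_hinge (a point): Point on the lid's hinge line, mid-width of the grill, 75 mm above the worktop. The hinge line runs along the grill's y. The point turns with the lid.
- lid_handle (a point): Centre of the orange lid bar: round, 16 mm thick, 150 mm long, along the grill's y; lid shut, it is 242 mm in front of and 4 mm above the hinge line. On two arms 140 mm apart; a 39 mm gap between bar and lid edge, open below, takes a finger. Pinched from above, it turns between the fingers, so an upright tool can follow the arc. The point turns with the lid.
- dial (a joint): Dial angle, rad: grows clockwise seen from above, 0.35 per number, a click notch at each: 0 at 0, 1 at 0.35, 2 at 0.70, 3 at 1.05, 4 at 1.40, 5 at 1.75, 6 at 2.10 (stops at 0 and 2.10). Let go, it settles into the nearest notch. A click takes about 0.1 N m.
- dial_grip (a point): On the dial's upright axis, 68 mm above the worktop: the height to grip. The dial is a fluted aluminium sleeve 42 mm across, its top 82 mm above the worktop, on the black ledge (ledge top 50 mm above the worktop); 35 mm clear of the lid's side.
- dial_mark (a point): Outer end of the red pointer on the dial's top, 18 mm from its axis. White ticks and numerals 0 to 6 on the ledge surround it. Pointing straight to the grill's front (-x of the grill) it shows 4; at 0 it points 1.40 rad anticlockwise of that (almost to the grill's -y side).
- mug: Bystander: white mug, 78 mm across, 95 mm high, beside the grill on its +y side. Origin: centre of its underside.
- mill: Bystander: dark wooden pepper mill, 52 mm across, 142 mm high, on the grill's -y side beyond the dial's ledge. Origin: centre of its underside.
- oil: Bystander: green oil bottle, 60 mm across, 210 mm high, to the robot's right, in front of the drainer. Origin: centre of its underside.
- jar: Bystander: amber jar with steel cap, 80 mm across, 110 mm high, to the robot's left. Origin: centre of its underside.
- bowl: Bystander: blue bowl, 130 mm across, 55 mm high, to the robot's right, beyond the pepper mill. Origin: centre of its underside.
- tumbler: Bystander: drinking glass, 66 mm across, 90 mm high, left of the grill, further back. Origin: centre of its underside.

How it is judged:
On the way, in this order (a step that is already met when the one before it is completed fails the run):
1. the dial is turned to 4, the lid still shut (value of joint dial between 1.29 and 1.51 rad and value of joint lid below 0.15 rad), for 0.3 s.
2. the lid is raised past its balance point, the dial still at 4 (value of joint dial between 1.29 and 1.51 rad and value of joint lid above 1.04 rad), for 0.1 s.
At the end, for the whole second after the job is handed in: The dial is at 4 (1.40 +- 0.11 rad), the lid, having been past its balance point (over 1.04 rad), is held still by the fingers just below it (0.77 to 0.985 rad, under 0.08 rad/s, fingers pressing on the grill's lid with more than 0.1 N), and every bystander is within 30 mm of where it stood (value of joint dial between 1.29 and 1.51 rad and value of joint lid between 0.77 and 0.985 rad and velocity of joint lid between -0.08 and 0.08 rad/s and contact force between the fingers and grill above 0.1 N and distance of each of mug, mill, oil, jar, bowl, tumbler from where it was at the start of the episode below 0.03 m); the arm keeps its last pose, push and grip.
It fails at once if the lid snaps open or shut (faster than 2.5 rad/s) (velocity of joint lid above 2.5 rad/s or velocity of joint lid below -2.5 rad/s).
It fails at once if a bystander is knocked or shifted by more than 30 mm (distance of any of mug, mill, oil, jar, bowl, tumbler from where it was at the start of the episode above 0.03 m).
It also fails if it takes over 54 s, if anything falls off the work surface, if the arm or the gripper's body presses on something with over 40 N, if the wrist force passes 120 N, or if a joint passes its speed limit or range.

ROBOT

A 6-joint arm with a two-finger parallel gripper is mounted at the origin on the work surface. World frame = base frame: x ahead of the robot, y to its left, z up, the work surface at z = 0. Lengths are in m, angles in rad, forces in N, time in s.
With the tool pointing down it reaches from about 0.275 to 0.725 m from the base axis. Payload 15.9 kg.
Tool frame: the origin (TCP) lies midway between the tips of the shut fingers; the grasp point (between the pads) lies 19 mm behind it; z points along the fingers, y is the line along which they close (so a half turn about z gives the same grasp; the last joint's range is limited). The gripper opens to 85 mm and grips with 20 to 120 N. Pads are 22 mm wide; open, the fingers measure 114 mm over their backs; the gripper's body (76 mm by 85 mm) begins 54 mm behind the grasp point. The pads swing forward as they close: fully open they stand 13 mm farther back than shut.
Start: joints at [-1.261, 0.213, -0.034, 1.323, 0, 1.571], TCP at [0.152, -0.476, 0.231] pointing down, gripper open.
Joint ranges: [-2.98, 2.98], [-0.74, 1.72], [-1.14, 1.35], [-2.1, 2.04], [-1.57, 1.44], [-3.14, 3.14]. Speed limits (rad/s): [1.89, 1.89, 2.39, 2.57, 3.14, 3.14].

INTERFACE

Orientations are given as a rotation vector (axis times angle).
In Python, from bench import sense, grab_frame, finish_job gives the robot as it stands.
- The arm moves only by the tool servo_tool, never from a script. Its argument "series" is a list of rows, each a list of 2 entries, a list of its own where there are three numbers: the shift along the tool's x, y, z in normalised numbers (1 is 800 mm), then the turn about the tool's z in fractions of the full range, 1 being 2 pi rad. A call has 1 to 20 rows; each row is the pose to reach, as a shift and turn from the pose commanded when the call began, along the tool's axes at that moment; what a row does not reach only later rows make up. A row lasts 1/10 s, in which the tool goes at most 50 mm and 8.59 degrees, less where a joint would pass 70% of its speed; a pose out of reach is approached as far as the arm can. No shift or turn number may pass 1 either way. A call with a gripper value outside its range is refused whole. "gripper" is the opening, from -1 (shut) to 1 (fully open), set as the call begins (left out, the last holds). The fingers move at their own pace and stop on an object; the grip force is fixed at half the most. Time passes only in rows, so rows that repeat a pose let the fingers close. It gives the time, the measured TCP pose, the force, the opening and the grip force at its end, in the units of the state.
- sense(): the state, without advancing time (a new reading comes with each control period).
- grab_frame(name): name is "scene" or "top"; returns a dict with "color" (480x640x3 uint8, red, green, blue), "intrinsics" (3x3 intrinsics, pixels), "eye" and "orientation" of the camera in the world. Camera axes: x right, y up, looking along -z (the intrinsics and any distortion apply to the point x, -y, -z); pixel columns grow to the right and rows downward; lengths in m; the calibration is good to about 2 mm. A picture is of the moment at which its call begins. There is no depth.
- finish_job(): hands the job in; it is judged then, once.
The state is a dict: "time_s": time; "q": joint angles; "qd": joint speeds; "tau": joint torques, N m; "position": TCP position; "tool_rot": TCP orientation; "force": force on the tool from outside, world axes, zero at the start; "wrist_torque": the same for the moment, N m; "grip_width": opening from 0.0 (shut) to 1.0 (fully open); "grip_force": force on a finger pad.
Only numpy, scipy, OpenCV 4.12 (cv2) and the standard library are available. Lean on these libraries where they do the work, as an engineer would, in place of code of your own. Each camera call takes 0.05 s, during which the arm holds its last target. There are 200 camera calls.

## Working session

There is one attempt and no reset: what is moved stays moved. The work goes in short steps, Python scripts to look and compute and a tool call to move; the robot and the scene stay as the last step left them, time stands still between calls to the robot, and variables do not carry over. Pictures are saved under pics/ and viewed, at most 10 in all, crops included, and the job is handed in when it is done.

Besides the shell and the picture viewer there is one more tool, called after "Request:" by a JSON object that holds its "op" and its "data", one argument or row to a line. servo_tool: Moves the arm, as the interface text tells. Its arguments: {"type":"object","properties":{"series":{"type":"array"},"gripper":{"type":"number"}},"required":["series"]}

```bash
mkdir -p pics; python3 - <<'E'
from bench import *
import cv2,pickle
for n in("scene","top"):
    f=grab_frame(n);cv2.imwrite(f"pics/{n}0.png",f["color"][:,:,::-1]);pickle.dump(f,open(n+".pkl","wb"))
    print(n,f["intrinsics"],f["eye"],f["orientation"],[k for k in f])
s=sense();print(s)
E
```

```text
scene [[465.42131573   0.         316.73363269]
 [  0.         465.42131573 236.17917227]
 [  0.           0.           1.        ]] [ 1.26546678 -0.18417584  1.09894395] [0.51962881 0.38826617 1.2459917 ] ['color', 'intrinsics', 'eye', 'orientation']
top [[528.94832322   0.         321.43758627]
 [  0.         528.94832322 235.63755905]
 [  0.           0.           1.        ]] [ 4.19800672e-01 -7.13102738e-04  1.30986302e+00] [ 0.09594378 -0.10182513 -1.59442745] ['color', 'intrinsics', 'eye', 'orientation']
{'time_s': 0.1, 'q': array([-1.26102119e+00,  2.13326118e-01, -3.49538089e-02,  1.32350419e+00,
        6.30222575e-06,  1.57080653e+00]), 'qd': array([ 0.00036953, -0.00098041,  0.0024732 , -0.00180107, -0.00083403,
        0.00043357]), 'tau': array([ 8.22376132e-04, -6.87246680e+01,  4.87805021e+01,  1.21541542e-02,
        1.77316014e-05, -6.23724048e-06]), 'position': array([ 0.15233521, -0.47592264,  0.23087295]), 'tool_rot': array([-3.10302150e+00, -4.84483854e-01,  2.29522274e-04]), 'force': array([-0.13125901, -0.50466452, -0.37807982]), 'wrist_torque': array([-0.00046946, -0.02684573,  0.07468605]), 'grip_force': 0.0, 'grip_width': 0.9981304212724802}
```

View pics/scene0.png

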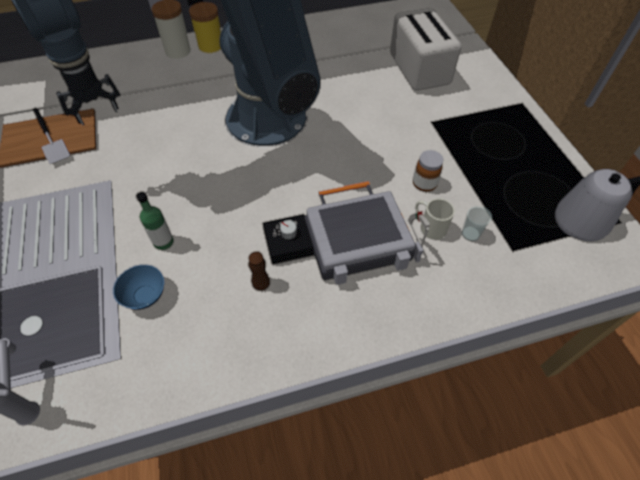

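View pics/top0.png

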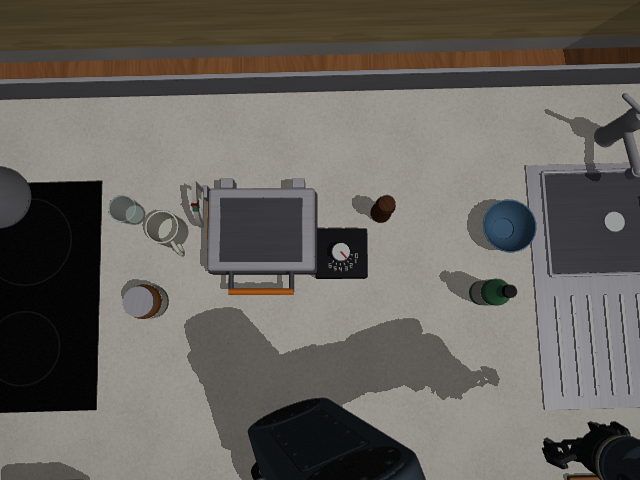

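```bash
cat > h.py <<'E'
import numpy as np,cv2
from scipy.spatial.transform import Rotation as R
def ray(f,uv,z):
    K=f["intrinsics"];p=np.linalg.inv(K)@[uv[0],uv[1],1];d=R.from_rotvec(f["orientation"]).apply([p[0],-p[1],-p[2]])
    return f["eye"]+d*(z-f["eye"][2])/d[2]
def proj(f,P):
    c=R.from_rotvec(f["orientation"]).inv().apply(np.atleast_2d(P)-f["eye"]);q=np.c_[c[:,0],-c[:,1],-c[:,2]]@f["intrinsics"].T
    return q[:,:2]/q[:,2:]
def orange(f):
    h=cv2.cvtColor(f["color"],cv2.COLOR_RGB2HSV);return cv2.inRange(h,(5,150,90),(20,255,255))
def red(f):
    h=cv2.cvtColor(f["color"],cv2.COLOR_RGB2HSV);return cv2.inRange(h,(0,110,90),(4,255,255))|cv2.inRange(h,(172,110,90),(180,255,255))
E
python3 - <<'E'
from h import *;import pickle
for n in("top","scene"):
    f=pickle.load(open(n+".pkl","rb"))
    for nm,m,z in(("or",orange(f),.079),("red",red(f),.082)):
        c,l,s,g=cv2.connectedComponentsWithStats(m)
        for i in range(1,c):
            if s[i,4]>5:print(n,nm,s[i],g[i].round(1),ray(f,g[i],z).round(4), cv2.minAreaRect(np.argwhere(l==i)[:,::-1].astype(np.float32)) if s[i,4]>100 and s[i,1]<320 else "")
f=pickle.load(open("top.pkl","rb"))
h=cv2.cvtColor(f["color"],cv2.COLOR_RGB2HSV)
roi=np.zeros((480,640),np.uint8);roi[200:300,315:375]=1
blk=((h[:,:,2]<45)&(roi>0)).astype(np.uint8)
r=cv2.minAreaRect(cv2.findContours(blk,0,1)[0][0] if 0 else max(cv2.findContours(blk,0,1)[0],key=cv2.contourArea));print("ledge",r,[ray(f,p,.05).round(4)[:2] for p in cv2.boxPoints(r)])
w=((h[:,:,2]>130)&(h[:,:,1]<60)&(roi>0)).astype(np.uint8);w[225:]=w[225:]
for q in cv2.findContours(w,0,1)[0]:
    if cv2.contourArea(q)>40:
        c,rad=cv2.minEnclosingCircle(q);print("white",c,rad,cv2.contourArea(q),ray(f,c,.082).round(4))
cv2.imwrite("pics/dial.png",cv2.resize(f["color"][225:285,310:375,::-1],None,fx=9,fy=9,interpolation=cv2.INTER_CUBIC))
E
```

```text
top or [ 194   49  372   25 5604] [378.4  61.2] [ 1.0016 -0.158   0.079 ] ((379.3245544433594, 61.08820724487305), (15.467100143432617, 371.13427734375), 88.54610443115234)
top or [  65   59  128   18 1947] [128.5  67.5] [1.0008 0.4528 0.079 ] ((128.49720764160156, 67.3875732421875), (15.495157241821289, 127.38518524169922), 88.56790161132812)
top or [  0  62  63  17 932] [30.4 69.9] [1.0006 0.6915 0.079 ] ((30.995319366455078, 69.8126220703125), (15.470166206359863, 62.38050842285156), 88.56790161132812)
top or [207 211   1   6   6] [207.  213.5] [0.6345 0.2609 0.079 ] 
top or [207 219   1  19  19] [207. 228.] [0.6    0.2609 0.079 ] 
top or [228 288  66   7 442] [260.  291.1] [0.4493 0.1381 0.079 ] ((260.5, 291.0), (6.0, 65.0), 90.0)
top or [571 478  29   2  55] [585.2 478.5] [ 0.0168 -0.5783  0.079 ] 
top red [341 251   6   7  14] [343.  254.1] [ 0.5299 -0.0564  0.082 ] 
scene or [418 164  13   9  34] [422.5 169.1] [0.4425 0.383  0.079 ] 
scene or [320 182  49  13 163] [346.3 187.7] [0.4483 0.1435 0.079 ] ((344.1346130371094, 188.17308044433594), (3.9223225116729736, 49.22514724731445), 78.69007110595703)
scene red [418 212   4   3   8] [419.6 212.6] [0.5926 0.3084 0.082 ] 
ledge ((341.0, 253.0), (50.0, 52.0), 90.0) [array([0.5975, 0.0075]), array([ 0.5943, -0.1175]), array([ 0.4744, -0.1131]), array([0.4776, 0.0104])]
white (340.6511535644531, 251.2093048095703) 8.538822174072266 179.5 [ 0.5369 -0.0511  0.082 ]
white (344.5, 250.34848022460938) 56.89667510986328 2651.0 [ 0.5387 -0.0602  0.082 ]
```

View pics/dial.png

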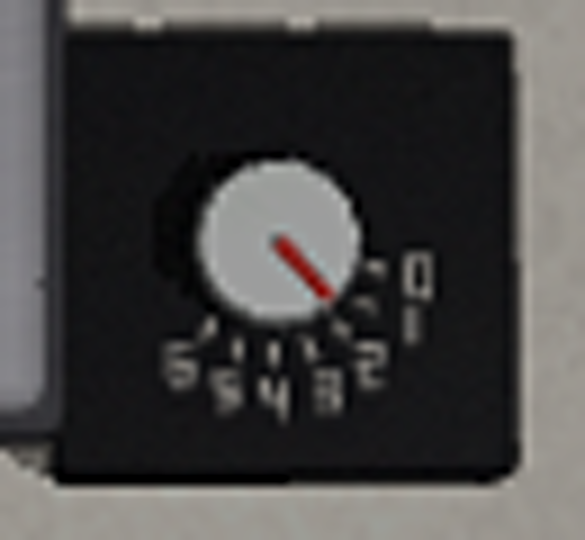

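The crop shows the dial centre at about (340.6, 251.2) in the full image. The red pointer is about 41° anticlockwise of "4", so the dial reads 2 and needs +40° clockwise. The bar is centred at (260, 291).

```bash
cat >> h.py <<'E'
def rel(P,psi=None):
    "shift (mm, tool axes) to TCP target P and turn (deg) bringing tool y to world heading psi"
    from bench import sense
    s=sense();M=R.from_rotvec(s["tool_rot"]);y=M.apply([0,1,0]);cur=np.degrees(np.arctan2(y[1],y[0]))
    print("shift",(M.inv().apply(np.array(P)-s["position"])*1000).round(1),"psi",cur.round(2),"turn",None if psi is None else round(cur-psi,2))
    print("t",s["time_s"],"pos",s["position"].round(4),"F",s["force"].round(2),"w",s["grip_width"],"gf",s["grip_force"],"q",s["q"].round(2))
E
python3 - <<'E'
from h import *
rel([.537,-.051,.231],18.6)
E
```

```text
shift [ 4.959e+02 -2.874e+02  2.000e-01] psi -72.25 turn -90.85
t 0.1 pos [ 0.1523 -0.4759  0.2309] F [-0.13 -0.5  -0.38] w 0.9981304212724802 gf 0.0 q [-1.26  0.21 -0.03  1.32  0.    1.57]
```

Units first: shifts go in shares of 800 mm and turns go in shares of 2 pi rad. So 496 mm is 0.62, 468 mm is 0.585, -91 degrees is -0.2528.

Request:
{"op": "servo_tool", "data": {
  "series": [
    [[0.035,-0.02,0],-0.0139],
    [[0.0688,-0.04,0],-0.0278],
    [[0.1038,-0.06,0],-0.0417],
    [[0.1375,-0.08,0],-0.0556],
    [[0.1725,-0.1,0],-0.0694],
    [[0.2063,-0.12,0],-0.0833],
    [[0.2413,-0.14,0],-0.0972],
    [[0.275,-0.16,0],-0.1111],
    [[0.31,-0.18,0],-0.125],
    [[0.3438,-0.2,0],-0.1389],
    [[0.3788,-0.22,0],-0.1528],
    [[0.4138,-0.24,0],-0.1667],
    [[0.4475,-0.2588,0],-0.1806],
    [[0.4825,-0.2788,0],-0.1972],
    [[0.5163,-0.2988,0],-0.2111],
    [[0.5513,-0.3188,0],-0.225],
    [[0.585,-0.3388,0],-0.2389],
    [[0.62,-0.3588,0],-0.2528],
    [[0.62,-0.3588,0],-0.2528],
    [[0.62,-0.3588,0],-0.2528]
  ],
  "gripper": 1
}}

```text
time_s: 2.1
position: [0.5372, -0.0513, 0.2307]
tool_rot: [-1.829, -2.553, 0.001]
force: [-0.6, -0.6, 0.4]
grip_width: 0.999
grip_force: 0.0
```

```bash
python3 - <<'E'
from h import *
rel([.537,-.051,.054],18.6)
E
```

```text
shift [3.000e-01 1.000e-01 1.767e+02] psi 18.77 turn 0.17
t 2.1 pos [ 0.5372 -0.0513  0.2307] F [-0.57 -0.62  0.37] w 0.9986669075972096 gf 0.0 q [-0.1   0.3   0.07  1.35 -0.    1.15]
```

To row units: 176 mm is 0.22, 174 mm is 0.2175.

Request:
{"op": "servo_tool", "data": {
  "series": [
    [[0,0,0.0188],0],
    [[0,0,0.0438],0],
    [[0,0,0.0688],0],
    [[0,0,0.0938],0],
    [[0,0,0.1188],0],
    [[0,0,0.1438],0],
    [[0,0,0.1625],0],
    [[0,0,0.1813],0],
    [[0,0,0.1975],0],
    [[0,0,0.21],0],
    [[0,0,0.2175],0],
    [[0,0,0.22],0],
    [[0,0,0.22],0],
    [[0,0,0.22],0]
  ]
}}

```text
time_s: 3.5
position: [0.5376, -0.0517, 0.0558]
tool_rot: [1.83, 2.553, 0.001]
force: [-0.5, -0.3, 0.3]
grip_width: 1.003
grip_force: 0.0
```

Request:
{"op": "servo_tool", "data": {
  "series": [
    [[0,0,0],0],
    [[0,0,0],0],
    [[0,0,0],0],
    [[0,0,0],0],
    [[0,0,0],0],
    [[0,0,0],0],
    [[0,0,0],0],
    [[0,0,0],0]
  ],
  "gripper": -1
}}

```text
time_s: 4.3
position: [0.5365, -0.0519, 0.0556]
tool_rot: [-1.83, -2.553, 0.002]
force: [-8.3, -3.2, 10.0]
grip_width: 0.47
grip_force: 59.6
```

To row units: 41 degrees is 0.1139.

Request:
{"op": "servo_tool", "data": {
  "series": [
    [[0,0,0],0.0083],
    [[0,0,0],0.0167],
    [[0,0,0],0.025],
    [[0,0,0],0.0333],
    [[0,0,0],0.0417],
    [[0,0,0],0.05],
    [[0,0,0],0.0583],
    [[0,0,0],0.0667],
    [[0,0,0],0.075],
    [[0,0,0],0.0833],
    [[0,0,0],0.0917],
    [[0,0,0],0.1],
    [[0,0,0],0.1056],
    [[0,0,0],0.1111],
    [[0,0,0],0.1139],
    [[0,0,0],0.1139],
    [[0,0,0],0.1139]
  ]
}}

```text
time_s: 6.0
position: [0.5369, -0.0521, 0.0556]
tool_rot: [2.608, 1.75, -0.002]
force: [-6.1, -4.1, 8.0]
grip_width: 0.469
grip_force: 59.4
```

To row units: -140 mm is -0.175, -110 mm is -0.1375.

Request:
{"op": "servo_tool", "data": {
  "series": [
    [[0,0,0],0],
    [[0,0,0],0],
    [[0,0,0],0],
    [[0,0,0],0],
    [[0,0,0],0],
    [[0,0,-0.025],0],
    [[0,0,-0.0625],0],
    [[0,0,-0.1],0],
    [[0,0,-0.1375],0],
    [[0,0,-0.175],0],
    [[0,0,-0.175],0]
  ],
  "gripper": 1
}}

```text
time_s: 7.1
position: [0.5391, -0.0518, 0.1991]
tool_rot: [2.605, 1.749, 0.007]
force: [0.3, -0.3, 0.2]
grip_width: 1.0
grip_force: 0.0
```

```bash
python3 - <<'E'
from h import *
rel([.449,.138,.16],-1.4)
E
```

```text
shift [ 141.5 -155.5   38.5] psi -22.25 turn -20.85
t 7.1 pos [ 0.5391 -0.0518  0.1991] F [ 0.33 -0.27  0.18] w 1.000266161593273 gf 0.0 q [-0.1   0.3  -0.    1.26  0.    1.86]
```

To row units: -155 mm is -0.1938, 141 mm is 0.1763, -21 degrees is -0.0583.

Request:
{"op": "servo_tool", "data": {
  "series": [
    [[0.0175,-0.02,0.0025],-0.0056],
    [[0.035,-0.0388,0.005],-0.0111],
    [[0.0525,-0.0588,0.0075],-0.0167],
    [[0.07,-0.0775,0.01],-0.0222],
    [[0.0875,-0.0975,0.0125],-0.0278],
    [[0.105,-0.1163,0.015],-0.0333],
    [[0.1225,-0.1363,0.0175],-0.0389],
    [[0.14,-0.155,0.02],-0.0444],
    [[0.1575,-0.175,0.0225],-0.05],
    [[0.1763,-0.1938,0.025],-0.0583],
    [[0.1763,-0.1938,0.025],-0.0583],
    [[0.1763,-0.1938,0.025],-0.0583],
    [[0.1763,-0.1938,0.025],-0.0583]
  ],
  "gripper": -0.06
}}

```text
time_s: 8.4
position: [0.4474, 0.137, 0.1752]
tool_rot: [2.247, 2.196, -0.0]
force: [-0.0, -0.7, 0.8]
grip_width: 0.473
grip_force: 0.0
```

```bash
python3 - <<'E'
from h import *;from bench import *
f=grab_frame("top");g=grab_frame("scene")
m=red(f);v,u=np.nonzero(m[235:270,325:360]);print("red px",u.mean()+325,v.mean()+235,len(u),"dial",340.65,251.2)
cv2.imwrite("pics/t1.png",cv2.hconcat([cv2.resize(f["color"][190:310,190:370,::-1],(600,400)),cv2.resize(g["color"][140:300,250:330,::-1],(200,400))]))
rel([.449,.138,.060],-1.4)
E
```

```text
red px 340.5 255.5 16 dial 340.65 251.2
shift [  1.1   1.5 115.3] psi -1.33 turn 0.07
t 8.5 pos [0.4475 0.137  0.1753] F [ 0.05 -0.88 -0.49] w 0.4739871547004496 gf 0.0 q [ 0.3   0.17 -0.23  1.17 -0.    1.89]
```

View pics/t1.png

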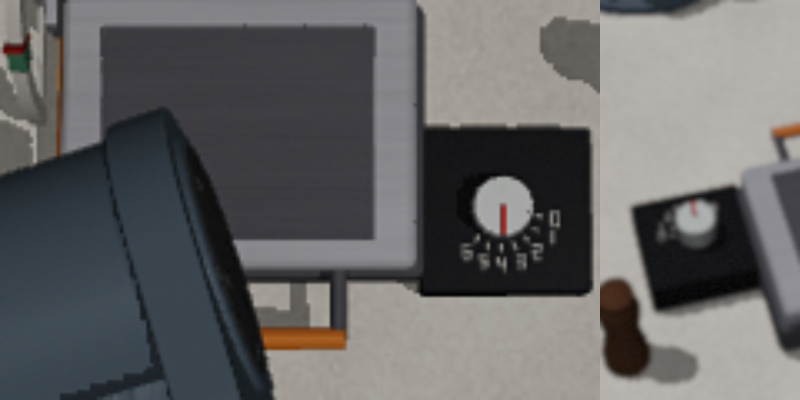

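The pointer tip at image (340.5, 255.5) lies straight in front of the dial axis, so the dial shows 4. Next, down onto the bar.

To row units: 116 mm is 0.145, 110 mm is 0.1375.

Request:
{"op": "servo_tool", "data": {
  "series": [
    [[0.0013,0.0025,0.0125],0],
    [[0.0013,0.0025,0.0313],0],
    [[0.0013,0.0025,0.05],0],
    [[0.0013,0.0025,0.0688],0],
    [[0.0013,0.0025,0.0875],0],
    [[0.0013,0.0025,0.1063],0],
    [[0.0013,0.0025,0.125],0],
    [[0.0013,0.0025,0.1375],0],
    [[0.0013,0.0025,0.145],0],
    [[0.0013,0.0025,0.145],0],
    [[0.0013,0.0025,0.145],0]
  ]
}}

```text
time_s: 9.6
position: [0.4496, 0.1385, 0.0596]
tool_rot: [2.246, 2.197, 0.001]
force: [-0.1, -0.3, 0.6]
grip_width: 0.471
grip_force: 0.0
```

Request:
{"op": "servo_tool", "data": {
  "series": [
    [[0,0,0],0],
    [[0,0,0],0],
    [[0,0,0],0],
    [[0,0,0],0],
    [[0,0,0],0],
    [[0,0,0],0]
  ],
  "gripper": -1
}}

```text
time_s: 10.2
position: [0.4494, 0.1386, 0.0599]
tool_rot: [2.245, 2.197, 0.001]
force: [-3.3, -0.1, 8.1]
grip_width: 0.169
grip_force: 58.3
```

```bash
python3 - <<'E'
from h import *
rel([.449,.138,.060],-1.4)
r=np.hypot(.242,.004);a0=np.arctan2(.004,.242)
for t in np.arange(0,1.13,.04):
    print(round(t,2),(1000*r*(np.cos(a0)-np.cos(a0+t))).round(1),(1000*r*(np.sin(a0+t)-np.sin(a0))).round(1))
E
```

```text
shift [-0.6 -0.4 -0.1] psi -1.25 turn 0.15
t 10.2 pos [0.4494 0.1386 0.0599] F [-3.3  -0.11  8.08] w 0.16894806923693725 gf 58.31792593002319 q [ 0.3   0.26 -0.43  0.88  0.    1.89]
0.0 0.0 0.0
0.04 0.4 9.7
0.08 1.1 19.3
0.12 2.2 28.9
0.16 3.7 38.5
0.2 5.6 48.0
0.24 7.9 57.4
0.28 10.5 66.7
0.32 13.5 75.9
0.36 16.9 85.0
0.4 20.7 93.9
0.44 24.8 102.7
0.48 29.2 111.3
0.52 34.0 119.7
0.56 39.1 127.9
0.6 44.5 135.9
0.64 50.3 143.7
0.68 56.3 151.3
0.72 62.7 158.6
0.76 69.3 165.6
0.8 76.3 172.4
0.84 83.5 178.9
0.88 90.9 185.1
0.92 98.6 191.0
0.96 106.5 196.5
1.0 114.6 201.8
1.04 122.9 206.7
1.08 131.5 211.3
1.12 140.2 215.6
```

To row units: -67 mm is -0.0838, -62 mm is -0.0775.

Request:
{"op": "servo_tool", "data": {
  "series": [
    [[0,0,-0.0063],0],
    [[0,0,-0.0125],0],
    [[0,0.0013,-0.0188],0],
    [[0,0.0013,-0.0238],0],
    [[0,0.0025,-0.03],0],
    [[0,0.0025,-0.0363],0],
    [[0,0.0038,-0.0425],0],
    [[0,0.005,-0.0475],0],
    [[0,0.0063,-0.0538],0],
    [[0,0.0075,-0.06],0],
    [[0,0.0088,-0.0663],0],
    [[0,0.01,-0.0713],0],
    [[0,0.0113,-0.0775],0],
    [[0,0.0125,-0.0838],0],
    [[0,0.0125,-0.0838],0]
  ]
}}

```text
time_s: 11.7
position: [0.4593, 0.1383, 0.127]
tool_rot: [2.246, 2.197, 0.0]
force: [-3.8, 3.0, -6.5]
grip_width: 0.161
grip_force: 59.0
```

```bash
python3 - <<'E'
from h import *;from bench import *
rel([.449,.138,.060])
g=grab_frame("scene")
cv2.imwrite("pics/s2.png",cv2.resize(g["color"][120:300,230:470,::-1],(800,600)))
E
```

```text
shift [ -0.5 -10.3  67. ] psi -1.25 turn None
t 11.7 pos [0.4593 0.1383 0.127 ] F [-3.8   3.04 -6.49] w 0.16087837937814276 gf 58.98980140686035 q [ 0.29  0.22 -0.3   1.06  0.    1.89]
```

View pics/s2.png

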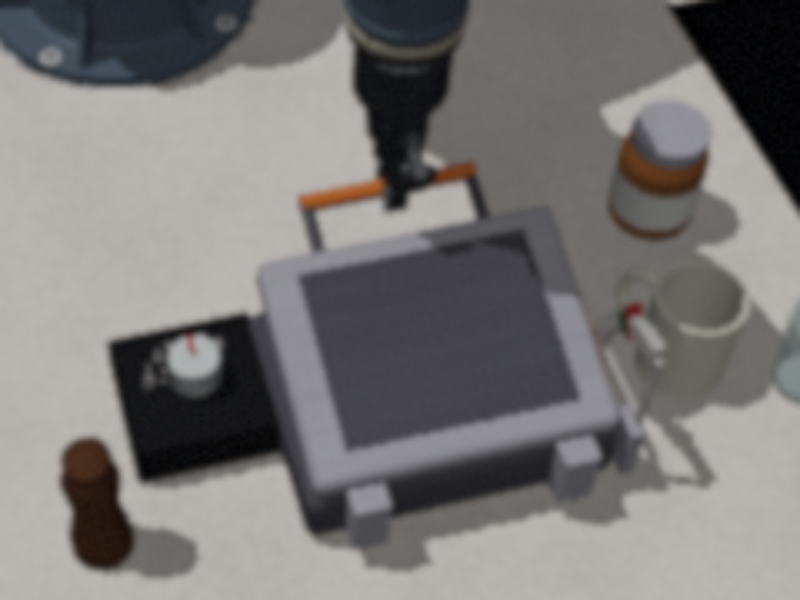

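The lid is up about 0.28 rad. The bar sits centrally between the fingers at about (405, 180) in the crop, and nothing is disturbed. I'll go on along the arc.

To row units: -106 mm is -0.1325, -99 mm is -0.1238.

Request:
{"op": "servo_tool", "data": {
  "series": [
    [[0,0.0013,-0.005],0],
    [[0,0.0038,-0.0113],0],
    [[0,0.0075,-0.0225],0],
    [[0,0.0125,-0.0338],0],
    [[0,0.0175,-0.045],0],
    [[0,0.0238,-0.0563],0],
    [[0,0.03,-0.0663],0],
    [[0,0.0363,-0.0763],0],
    [[0,0.0425,-0.0863],0],
    [[0,0.05,-0.0963],0],
    [[0,0.0575,-0.1063],0],
    [[0,0.065,-0.115],0],
    [[0,0.0738,-0.1238],0],
    [[0,0.0825,-0.1325],0],
    [[0,0.0825,-0.1325],0]
  ]
}}

```text
time_s: 13.25
position: [0.523, 0.1367, 0.2353]
tool_rot: [-2.244, -2.196, 0.002]
force: [-38.7, 0.2, 34.6]
grip_width: 0.16
grip_force: 60.1
```

```bash
cat >> h.py <<'E'
def lid():
    "lid angle from the bar height in the scene view, bar centre pixel against predicted arc positions"
    from bench import grab_frame,sense
    p=sense()["position"]; print("angle from tcp x,z",np.arctan2(p[2]+.0191-.075,.6914-p[0])-.0165)
    g=grab_frame("scene");m=orange(g);m[:,:300]=0;m[:,390:]=0;m[280:]=0
    v,u=np.nonzero(m);print("bar px",len(u),np.c_[u,v].min(0),np.c_[u,v].max(0))
    for t in np.arange(.7,1.15,.05):
        e=[[.6914-.242*np.cos(t+.0165),.138+s*.075,.075+.242*np.sin(t+.0165)] for s in(-1,1)];print(t.round(2),proj(g,e).round(0).tolist())
    return g
E
python3 - <<'E'
from h import *
rel([.449,.138,.060]);g=lid()
E
```

```text
shift [ -0.4 -73.6 175.5] psi -1.23 turn None
t 13.25 pos [0.523  0.1367 0.2353] F [-38.73   0.21  34.55] w 0.16045829783731147 gf 60.127211809158325 q [0.25 0.3  0.09 1.36 0.   1.85]
angle from tcp x,z 0.8006371926116076
bar px 156 [327 159] [384 173]
0.7 [[327.0, 172.0], [383.0, 160.0]]
0.75 [[328.0, 172.0], [384.0, 159.0]]
0.8 [[329.0, 172.0], [386.0, 159.0]]
0.85 [[330.0, 172.0], [388.0, 160.0]]
0.9 [[331.0, 173.0], [390.0, 160.0]]
0.95 [[332.0, 174.0], [391.0, 161.0]]
1.0 [[334.0, 175.0], [393.0, 162.0]]
1.05 [[335.0, 176.0], [395.0, 163.0]]
1.1 [[337.0, 178.0], [397.0, 165.0]]
```

To row units: -3 mm is -0.0038, -2 mm is -0.0025.

Request:
{"op": "servo_tool", "data": {
  "series": [
    [[0,-0.0013,-0.0013],0],
    [[0,-0.0025,-0.0025],0],
    [[0,-0.0038,-0.0038],0],
    [[0,-0.0038,-0.0038],0]
  ]
}}

```text
time_s: 13.7
position: [0.523, 0.1367, 0.2358]
tool_rot: [2.245, 2.196, 0.001]
force: [2.8, 1.3, -9.0]
grip_width: 0.155
grip_force: 59.6
```

```bash
python3 - <<'E'
from h import *
from bench import *
rel([.449,.138,.060]);g=grab_frame("scene")
cv2.imwrite("pics/s3.png",cv2.resize(g["color"][120:270,270:470,::-1],(800,600),interpolation=2))
E
```

```text
shift [ -0.3 -74.3 175.7] psi -1.27 turn None
t 13.7 pos [0.523  0.1367 0.2358] F [ 2.76  1.28 -8.99] w 0.15526080490665264 gf 59.63791608810425 q [ 0.26  0.3   0.09  1.36 -0.    1.85]
```

View pics/s3.png

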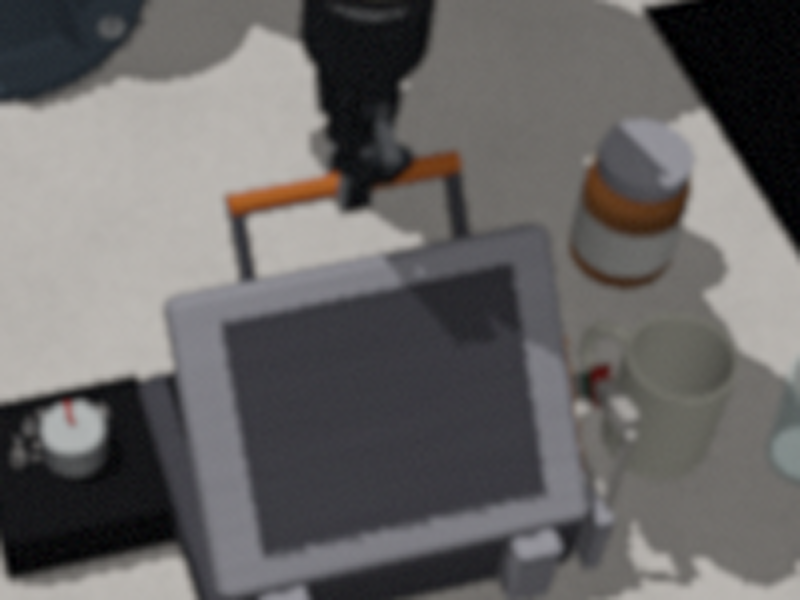

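The lid is near 0.79 rad, the bar is held and the dial is at 4. The radial load is gone, so I'll continue slowly.

To row units: 29 mm is 0.0363, -25 mm is -0.0313.

Request:
{"op": "servo_tool", "data": {
  "series": [
    [[0,0.0038,-0.0038],0],
    [[0,0.0088,-0.0088],0],
    [[0,0.0125,-0.0125],0],
    [[0,0.0175,-0.0163],0],
    [[0,0.0225,-0.02],0],
    [[0,0.0275,-0.0238],0],
    [[0,0.0313,-0.0275],0],
    [[0,0.0363,-0.0313],0],
    [[0,0.0363,-0.0313],0]
  ]
}}

```text
time_s: 14.65
position: [0.5518, 0.136, 0.2608]
tool_rot: [2.245, 2.196, 0.0]
force: [-4.7, -4.8, 1.7]
grip_width: 0.161
grip_force: 59.6
```

```bash
python3 - <<'E'
from h import *
rel([.449,.138,.060]);g=lid()
E
```

```text
shift [  -0.3 -102.9  200.8] psi -1.26 turn None
t 14.65 pos [0.5518 0.136  0.2608] F [-4.73 -4.76  1.65] w 0.1610651101372481 gf 59.62150990962982 q [ 0.24  0.36  0.23  1.45 -0.    1.83]
angle from tcp x,z 0.9561586374996812
bar px 181 [331 160] [389 175]
0.7 [[327.0, 172.0], [383.0, 160.0]]
0.75 [[328.0, 172.0], [384.0, 159.0]]
0.8 [[329.0, 172.0], [386.0, 159.0]]
0.85 [[330.0, 172.0], [388.0, 160.0]]
0.9 [[331.0, 173.0], [390.0, 160.0]]
0.95 [[332.0, 174.0], [391.0, 161.0]]
1.0 [[334.0, 175.0], [393.0, 162.0]]
1.05 [[335.0, 176.0], [395.0, 163.0]]
1.1 [[337.0, 178.0], [397.0, 165.0]]
```

To row units: 33 mm is 0.0413, 29 mm is 0.0363.

Request:
{"op": "servo_tool", "data": {
  "series": [
    [[0,0.005,-0.0038],0],
    [[0,0.01,-0.0075],0],
    [[0,0.015,-0.01],0],
    [[0,0.02,-0.0138],0],
    [[0,0.025,-0.0163],0],
    [[0,0.0313,-0.02],0],
    [[0,0.0363,-0.0225],0],
    [[0,0.0413,-0.025],0],
    [[0,0.0413,-0.025],0],
    [[0,0.0413,-0.025],0]
  ]
}}

```text
time_s: 15.7
position: [0.5846, 0.1353, 0.2815]
tool_rot: [2.245, 2.196, 0.002]
force: [-5.0, -5.2, 8.4]
grip_width: 0.159
grip_force: 59.0
```

```bash
python3 - <<'E'
from h import *
rel([.449,.138,.060]);g=lid()
cv2.imwrite("pics/s4.png",cv2.resize(g["color"][120:270,270:470,::-1],(800,600),interpolation=2))
E
```

```text
shift [-2.000e-01 -1.360e+02  2.213e+02] psi -1.26 turn None
t 15.7 pos [0.5846 0.1353 0.2815] F [-5.04 -5.23  8.35] w 0.15897419152302525 gf 59.03151333332062 q [ 0.23  0.43  0.4   1.53 -0.    1.82]
angle from tcp x,z 1.1122599149031027
bar px 170 [335 165] [389 179]
0.7 [[327.0, 172.0], [383.0, 160.0]]
0.75 [[328.0, 172.0], [384.0, 159.0]]
0.8 [[329.0, 172.0], [386.0, 159.0]]
0.85 [[330.0, 172.0], [388.0, 160.0]]
0.9 [[331.0, 173.0], [390.0, 160.0]]
0.95 [[332.0, 174.0], [391.0, 161.0]]
1.0 [[334.0, 175.0], [393.0, 162.0]]
1.05 [[335.0, 176.0], [395.0, 163.0]]
1.1 [[337.0, 178.0], [397.0, 165.0]]
```

View pics/s4.png

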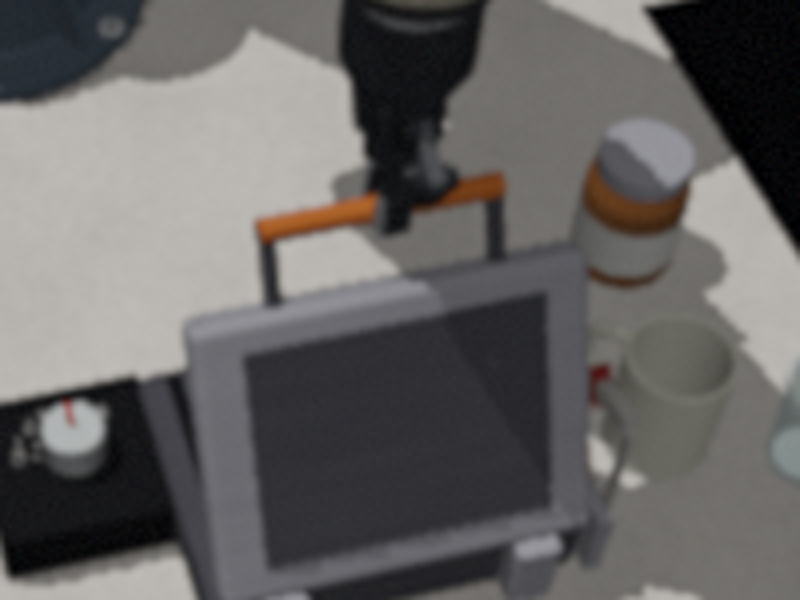

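The lid is at about 1.1 rad and the green band is no longer visible beside the strip. I'll nudge a little further for margin, then return slowly to about 0.88.

To row units: -44 mm is -0.055, -41 mm is -0.0513.

Request:
{"op": "servo_tool", "data": {
  "series": [
    [[0,0.005,-0.0025],0],
    [[0,0.01,-0.005],0],
    [[0,0.01,-0.005],0],
    [[0,0.01,-0.005],0],
    [[0,0.005,-0.0025],0],
    [[0,0,0],0],
    [[0,-0.005,0.0025],0],
    [[0,-0.01,0.005],0],
    [[0,-0.0163,0.0088],0],
    [[0,-0.0213,0.0113],0],
    [[0,-0.0263,0.015],0],
    [[0,-0.0313,0.0175],0],
    [[0,-0.0363,0.0213],0],
    [[0,-0.0413,0.025],0],
    [[0,-0.0463,0.0288],0],
    [[0,-0.0513,0.0338],0],
    [[0,-0.055,0.0375],0],
    [[0,-0.055,0.0375],0],
    [[0,-0.055,0.0375],0]
  ]
}}

```text
time_s: 17.65
position: [0.5399, 0.1364, 0.2516]
tool_rot: [2.245, 2.197, 0.001]
force: [-12.5, -5.6, 13.4]
grip_width: 0.156
grip_force: 62.5
```

```bash
python3 - <<'E'
from h import *
rel([.449,.138,.060]);g=lid()
cv2.imwrite("pics/s5.png",cv2.resize(g["color"][120:270,270:470,::-1],(800,600),interpolation=2))
E
```

```text
shift [ -0.4 -91.  191.5] psi -1.24 turn None
t 17.65 pos [0.5399 0.1364 0.2516] F [-12.47  -5.62  13.41] w 0.15552476274771657 gf 62.50330567359924 q [ 0.25  0.33  0.17  1.41 -0.    1.84]
angle from tcp x,z 0.8952830509657019
bar px 171 [329 159] [387 174]
0.7 [[327.0, 172.0], [383.0, 160.0]]
0.75 [[328.0, 172.0], [384.0, 159.0]]
0.8 [[329.0, 172.0], [386.0, 159.0]]
0.85 [[330.0, 172.0], [388.0, 160.0]]
0.9 [[331.0, 173.0], [390.0, 160.0]]
0.95 [[332.0, 174.0], [391.0, 161.0]]
1.0 [[334.0, 175.0], [393.0, 162.0]]
1.05 [[335.0, 176.0], [395.0, 163.0]]
1.1 [[337.0, 178.0], [397.0, 165.0]]
```

View pics/s5.png

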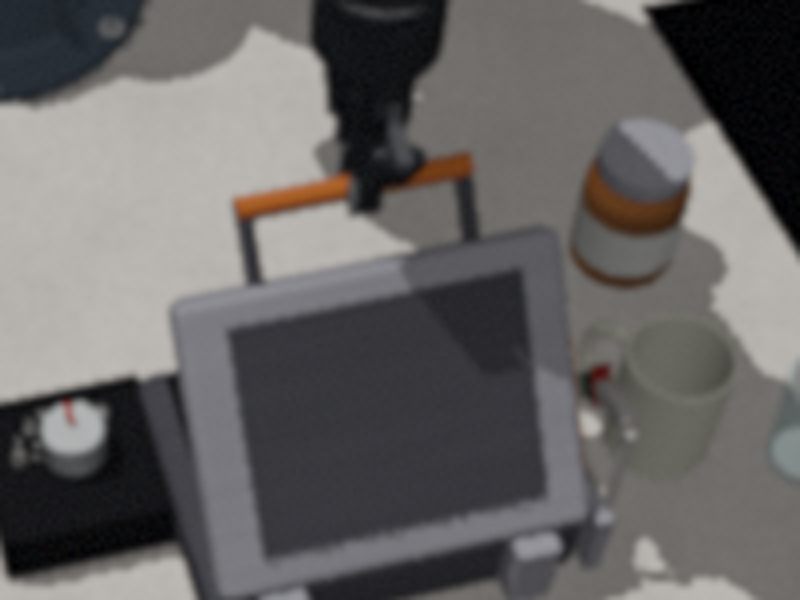

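The lid sits at about 0.87 rad: the bar spans (329–387, 159–174), with the red mark visible just beyond the strip. I'll let it settle and hand in.

Request:
{"op": "servo_tool", "data": {
  "series": [
    [[0,0,0],0],
    [[0,0,0],0],
    [[0,0,0],0],
    [[0,0,0],0]
  ]
}}

```text
time_s: 18.1
position: [0.5399, 0.1364, 0.2516]
tool_rot: [2.245, 2.197, 0.001]
force: [-12.5, -5.9, 14.6]
grip_width: 0.161
grip_force: 62.5
```

```bash
python3 -c "
from bench import *
s=sense();print(s['position'],abs(s['qd']).max(),s['force']);print(finish_job())"
```

```text
[0.53994437 0.13639429 0.25164086] 0.001485764868056927 [-12.45830561  -5.89229065  14.55677984]
the job is handed in; nothing more can be done
None
```

The job is handed in at 18.1 s with no verdict returned: the dial is at 4, and the lid was raised to an estimated 1.1 rad or more and is now held still at about 0.87 rad in the green band; no bystander was touched as far as the pictures show.

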